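# Clear the inspection stage and centre a primed model hull on it

## Task

The small grey model hull has to go on the aluminium inspection stage, but a green-capped paint jar is standing there: first move that jar upright into the blue-grey paint tray with the other two jars. Then set the hull flat, right way up, between the two black stops, its long axis along the line from stop to stop (either end first), centred on the red cross and square to the stops. Set both things down rather than dropping them, and leave the other two jars and the white dish where they are.

Things in the scene. Friction and masses are not known exactly. Their poses are not given: they have to be found in the camera images.
- stage: Inspection stage, fixed: aluminium plate 130 x 130 x 12 mm. Origin under its centre on the table, z up. On top stand two black stop blocks on its x axis, one at either side of the centre: each 16 mm thick (x), 36 mm wide (y), 12 mm high, inner faces at x = -38 and +38 mm (76 mm gap, so 5 mm spare at either end of a centred hull). Red centre lines run along x and y and cross at the centre.
- stage_mid (a point): Centre of the stage plate's top face, where the red lines cross, 12 mm above the table; axes as the stage's.
- hull: Light-grey primed tracked-vehicle model hull, loose, about 60 g: 66 mm long (x), 36 mm wide (y), upright sides 14 mm high, with a 52 x 30 mm raised deck on top to 19 mm high and a dark round turret opening in it. Origin at the centre of its underside, z up. Starts flat on the table. Grip it across its 36 mm width; it looks alike enough that either end may lead.
- jar: Paint jar to clear away, bright green cap, pale body, loose, about 100 g: 40 mm diameter, 55 mm high. Origin at the centre of its underside, z up. Starts upright on the stage between the stops.
- tray: Blue-grey shallow paint tray, fixed: 140 mm (x) x 180 mm (y), rim 12 mm high, walls and floor 4 mm thick. Origin under its centre, z up. Two jars stand in its -y half; the +y half is free.
- jar_black: Bystander jar with black cap, dark body, 36 mm diameter, 55 mm high, loose, standing in the tray. Origin at the centre of its underside.
- jar_blue: Bystander jar with blue cap, pale body, 36 mm diameter, 55 mm high, loose, standing in the tray. Origin at the centre of its underside.
- dish: Bystander white ceramic dish, 84 mm diameter, 16 mm high, loose, on the table. Origin at the centre of its underside.
There are look-alikes about, which are no part of the job. Leave any purple or turquoise look-alike of the jar alone.

How it is judged:
On the way, in this order (a step that is already met when the one before it is completed fails the run):
1. the green-capped jar stands upright in the tray, released (x of jar in the frame of tray between -0.052 and 0.052 m and y of jar in the frame of tray between -0.072 and 0.072 m and z of jar in the frame of tray below 0.01 m and angle between jar's own z axis and vertical below 0.12 rad and contact force between jar and the fingers below 0.3 N and linear speed of jar below 0.02 m/s), for 0.2 s.
2. the hull lies centred between the stops, released (x of hull in the frame of stage_mid between -0.006 and 0.006 m and y of hull in the frame of stage_mid between -0.006 and 0.006 m and z of hull in the frame of stage_mid between -0.003 and 0.003 m and angle between the x axis of hull and the x axis of stage, either way round below 0.1 rad and angle between hull's own z axis and vertical below 0.06 rad and contact force between hull and the fingers below 0.3 N and linear speed of hull below 0.02 m/s), for 0.2 s.
At the end, for the whole second after the job is handed in: Green-capped jar upright (0.12 rad) on the tray floor; hull flat, right way up, between the stops, centre within 6 mm of the red cross in x and y, long axis within 0.10 rad of the stops' line; both still and released; the other jars and the dish upright, within 20 mm of their starts (all of step 1 and all of step 2 and distance of each of jar_black, jar_blue, dish from where it was at the start of the episode below 0.02 m and angle between each of jar_black, jar_blue, dish's own z axis and vertical below 0.15 rad); the robot touches nothing.
It fails at once if the hull is let go more than 35 mm above the table (height (world z) of hull above 0.035 m and contact force between hull and the fingers below 0.3 N).
It fails at once if the green-capped jar is let go with its base more than 35 mm above the table (height (world z) of jar above 0.035 m and contact force between jar and the fingers below 0.3 N).
It fails at once if a bystander jar or the dish is pushed more than 30 mm or tipped over (distance of any of jar_black, jar_blue, dish from where it was at the start of the episode above 0.03 m or angle between any of jar_black, jar_blue, dish's own z axis and vertical above 0.5 rad).
It also fails if it takes over 64 s, if anything falls off the work surface, if the arm or the gripper's body presses on something with over 40 N, if the wrist force passes 120 N, or if a joint passes its speed limit or range.

## Robot

A 6-joint arm with a two-finger parallel gripper is mounted at the origin on the work surface. World frame = base frame: x ahead of the robot, y to its left, z up, the work surface at z = 0. Lengths are in m, angles in rad, forces in N, time in s.
With the tool pointing down it reaches from about 0.25 to 0.775 m from the base axis. Payload 4 kg.
Tool frame: the origin (TCP) lies midway between the tips of the shut fingers; the grasp point (between the pads) lies 19 mm behind it; z points along the fingers, y is the line along which they close (so a half turn about z gives the same grasp; the last joint's range is limited). The gripper opens to 94 mm and grips with 3 to 60 N. Pads are 16 mm wide; open, the fingers measure 119 mm over their backs; the gripper's body (75 mm by 177 mm) begins 78 mm behind the grasp point.
Start: joints at [1.002, 0.087, 1.371, -0, 1.684, -0.103], TCP at [0.247, 0.491, 0.206] pointing down, gripper open.
Joint ranges: [-3.1, 3.1], [-0.76, 2.03], [0.27, 2.55], [-1.08, 4.22], [0.17, 2.65], [-2.57, 2.57]. Speed limits (rad/s): [2.79, 2.79, 3.14, 3.14, 3.14, 3.14].

## Interface

Orientations are given as [roll, pitch, yaw] about the fixed x, y, z axes, in that order (R = Rz(yaw) Ry(pitch) Rx(roll)).
In Python, from bench import robot gives the robot as it stands. The module is installed in compiled form; this text tells all that it offers.
- The arm moves only by the tool arm_command, never from a script. Its argument "targets" is a list of rows, each a list of 4 numbers: the shift along the world's x, y, z as a fraction of full scale, then the turn about the world's z as a fraction of full scale. A call has 1 to 8 rows; each row is the pose to reach, as a shift and turn from the pose commanded when the call began; what a row does not reach only later rows make up. Full scale, the value 1, is 0.5 m for a shift and 120 degrees for a turn. A row lasts 1/12 s, in which the tool goes at most 41.7 mm and 7.16 degrees, less where a joint would pass 70% of its speed; a pose out of reach is approached as far as the arm can. A call with a number of a shift or a turn outside -1 to 1 is refused whole. A call with a gripper value outside its range is refused whole. "claw" is the closure, from 0 (fully open) to 1 (shut), set as the call begins (left out, the last holds). The fingers move at their own pace and stop on an object; the grip force is fixed at half the most. Time passes only in rows, so rows that repeat a pose let the fingers close. It gives the time, the measured TCP pose, the force, the opening and the grip force at its end, in the units of the state.
- robot.get_obs(): the state, without advancing time (a new reading comes with each control period).
- robot.snapshot(name): name is "scene" or "top" or "wrist"; returns the picture (400x640x3 uint8, red, green, blue); there is no depth.
- robot.camera_info(name): a dict with "vfov" (degrees; the focal length in pixels is half the picture's height over the tangent of half this angle, whatever the lens; pixels are square), "cx", "cy" (the principal point, pixels), "extrinsics" (4x4, takes a point from camera to world coordinates); the wrist camera has in their place "T_tool_cam" (4x4, takes a point from camera to tool coordinates, whose origin is the TCP and whose axes are the flange's). Camera axes: x right, y up, looking along -z (the intrinsics and any distortion apply to the point x, -y, -z); pixel columns grow to the right and rows downward; lengths in m; the calibration is good to about 2 mm. A picture is of the moment at which its call begins: read the wrist's pose just before it. camera_info takes no time and is no camera call.
- robot.close_job(): hands the job in; it is judged then, once.
The state is a dict: "time": time; "joint_positions": joint angles; "qvel": joint speeds; "joint_torque": joint torques, N m; "tool_pos": TCP position; "ee_rot": TCP orientation; "wrist_force": force on the tool from outside, world axes, zero at the start; "wrist_torque": the same for the moment, N m; "width": finger opening in m; "finger_force": force on a finger pad.
Only numpy, scipy, OpenCV 4.12 (cv2) and the standard library are available. Lean on these libraries where they do the work, as an engineer would, in place of code of your own. Each camera call takes 0.05 s, during which the arm holds its last target. There are 200 camera calls.

## Working session

There is one attempt and no reset: what is moved stays moved. The work goes in short steps, Python scripts to look and compute and a tool call to move; the robot and the scene stay as the last step left them, time stands still between calls to the robot, and variables do not carry over. Pictures are saved under pics/ and viewed, at most 10 in all, crops included, and the job is handed in when it is done.

Besides the shell and the picture viewer there is one more tool, called as a command line: name --pt "numbers of a row" for each row, then --argument value for the rest. arm_command: Moves the arm, as the interface text tells. Shift numbers are shares of 0.5 m and turn numbers shares of 120 degrees, none past 1 either way. Its arguments: {"type":"object","properties":{"targets":{"type":"array"},"claw":{"type":"number"}},"required":["targets"]}

```bash
mkdir -p pics; python3 - <<'E'
from bench import robot
import cv2,numpy as np
o=robot.get_obs();print(o['time'],o['tool_pos'],o['ee_rot'],o['width'])
for n in("scene","top","wrist"):
    im=robot.snapshot(n);cv2.imwrite(f'pics/{n}0.png',im[:,:,::-1])
    i=robot.camera_info(n);print(n,{k:(np.round(v,4).tolist() if not isinstance(v,str) else v) for k,v in i.items()})
E
```

```text
0.0 [0.24675038 0.49094557 0.20433533] [-3.13946601e+00 -2.02938801e-04  2.67579730e+00] 0.09426591768583466
scene {'vfov': 55.8671, 'cx': 318.8643, 'cy': 201.3365, 'extrinsics': [[-0.755, -0.5595, 0.342, 0.8372], [0.6557, -0.6401, 0.4004, 0.2769], [-0.0051, 0.5265, 0.8502, 0.6604], [0.0, 0.0, 0.0, 1.0]]}
top {'vfov': 49.1755, 'cx': 325.1375, 'cy': 203.9456, 'extrinsics': [[-0.0204, 0.9805, -0.1955, 0.3895], [-0.9998, -0.0206, 0.001, -0.0169], [-0.0031, 0.1955, 0.9807, 0.9582], [0.0, 0.0, 0.0, 1.0]]}
wrist {'vfov': 68.558, 'cx': 320.0984, 'cy': 196.9195, 'T_tool_cam': [[-0.0001, 0.9688, 0.2478, 0.0712], [1.0, -0.0002, 0.0009, -0.0004], [0.001, 0.2478, -0.9688, -0.178], [0.0, 0.0, 0.0, 1.0]]}
```

View pics/top0.png

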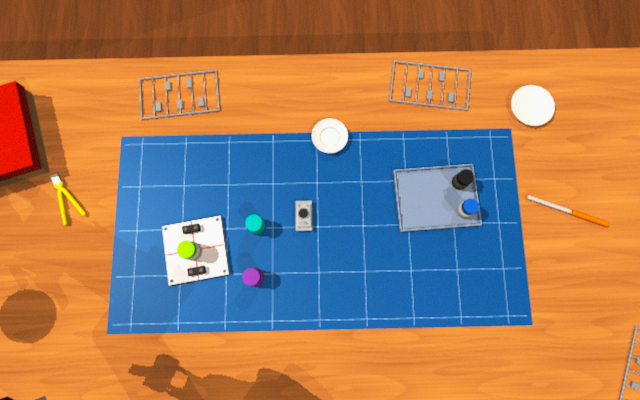

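View pics/scene0.png

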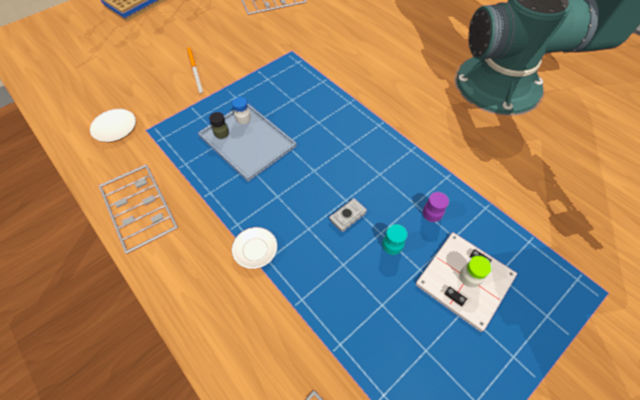

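The top view shows the green-capped jar at (187,250) on the white plate, with turquoise (256,224) and purple (252,277) caps as look-alikes. The hull is at (303,215), the tray at (438,197) with black and blue jars at its right end, and the dish at (330,136). The scene view shows the same things: green (480,268), turquoise (396,235), purple (436,205), hull (348,214), tray (247,140). The bright green cap on the stage fits the description. Next I measure from both views and make a confirming crop.

```bash
cat > h.py <<'E'
import cv2,numpy as np
from scipy.spatial.transform import Rotation as R
from bench import robot
def cam(n,o=None):
    i=robot.camera_info(n)
    if n=='wrist':
        T=np.eye(4);T[:3,:3]=R.from_euler('xyz',o['ee_rot']).as_matrix();T[:3,3]=o['tool_pos'];T=T@np.array(i['T_tool_cam'])
    else: T=np.array(i['extrinsics'])
    return dict(T=T,f=200/np.tan(np.radians(i['vfov'])/2),cx=i['cx'],cy=i['cy'])
def ray(c,p):
    p=np.atleast_2d(p).astype(float)
    d=np.c_[(p[:,0]-c['cx'])/c['f'],-(p[:,1]-c['cy'])/c['f'],-np.ones(len(p))]@c['T'][:3,:3].T
    return c['T'][:3,3],d
def plane(c,p,z):
    o,d=ray(c,p);return o+d*((z-o[2])/d[:,2])[:,None]
def tri(c1,p1,c2,p2):
    o1,d1=ray(c1,p1);o2,d2=ray(c2,p2);out=[]
    for a,b in zip(d1,d2):
        a=a/np.linalg.norm(a);b=b/np.linalg.norm(b)
        s=np.linalg.lstsq(np.c_[a,-b],o2-o1,rcond=None)[0];x,y=o1+a*s[0],o2+b*s[1]
        out.append([*(x+y)/2,np.linalg.norm(x-y)])
    return np.array(out)
def hsv(im): return cv2.cvtColor(im,cv2.COLOR_RGB2HSV)
def mask(im,lo,hi,box=None):
    m=cv2.inRange(hsv(im),np.array(lo),np.array(hi))
    if box: k=np.zeros_like(m);x0,y0,x1,y1=box;k[y0:y1,x0:x1]=1;m=m*k
    return m
def big(m,n=1):
    cs=cv2.findContours(m,cv2.RETR_EXTERNAL,cv2.CHAIN_APPROX_NONE)[0]
    return sorted(cs,key=cv2.contourArea)[::-1][:n]
def cen(c): M=cv2.moments(c);return M['m10']/M['m00'],M['m01']/M['m00']
E
python3 - <<'E'
from h import *
np.set_printoptions(precision=4,suppress=True)
T=cv2.imread('pics/top0.png')[:,:,::-1].copy();S=cv2.imread('pics/scene0.png')[:,:,::-1].copy()
ct,cs=cam('top'),cam('scene')
for n,lo,hi,bt,bs in [('green',(28,120,80),(50,255,255),(170,230,210,270),(460,250,500,290)),('turq',(75,120,60),(92,255,255),(240,205,275,245),(380,220,415,260)),
  ('purple',(135,80,40),(165,255,255),(235,260,270,295),(420,190,455,225)),('hull',(0,0,70),(180,70,255),(285,190,320,240),(325,195,375,235)),
  ('dish',(0,0,120),(180,70,255),(305,112,355,160),(228,225,280,272)),('tray',(95,25,70),(125,130,255),(385,160,490,235),(195,100,300,180))]:
    a,b=big(mask(T,lo,hi,bt))[0],big(mask(S,lo,hi,bs))[0]
    ra,rb=cv2.minAreaRect(a),cv2.minAreaRect(b)
    print(n,'top',np.round(ra[0],1),np.round(ra[1],1),round(ra[2],1),'scene',np.round(rb[0],1),np.round(rb[1],1),'tri',tri(ct,ra[0],cs,rb[0])[0])
    if n in('hull','tray'):
        print(plane(ct,cv2.boxPoints(ra),.012)[:,:2].round(4).tolist(),plane(cs,cv2.boxPoints(rb),.012)[:,:2].round(4).tolist())
w=cv2.resize(T[160:300,140:350],None,fx=3.5,fy=3.5,interpolation=cv2.INTER_CUBIC)
cv2.imwrite('pics/crop.png',w[:,:,::-1])
E
```

```text
green top [186.  249.5] [17. 18.] 90.0 scene [478.9 266.7] [22.8 22.8] tri [0.4788 0.2696 0.062  0.0005]
turq top [255. 224.] [21.2 17. ] 45.0 scene [394.3 239. ] [21.2 30.3] tri [0.5334 0.1338 0.0315 0.0009]
purple top [252.6 276.7] [20.2 17.6] 9.5 scene [435.3 206.4] [19.7 30. ] tri [0.4219 0.1377 0.0313 0.0013]
hull top [303.  215.5] [31. 16.] 90.0 scene [347.9 214.3] [20.  34.6] tri [0.553  0.0317 0.0118 0.001 ]
[[0.5884, 0.0486], [0.5877, 0.0132], [0.5186, 0.0142], [0.5194, 0.0491]] [[0.5865, 0.0111], [0.5114, 0.0106], [0.5189, 0.0535], [0.5919, 0.0526]]
dish top [329.5 135.5] [35.4 35.4] 45.0 scene [253.5 247.5] [41. 45.] tri [ 0.7362 -0.0311  0.0141  0.0002]
tray top [437.3 197.2] [63.2 85.1] 85.5 scene [248.4 137.1] [79.7 66.2] tri [ 0.5861 -0.2641  0.0131  0.0051]
[[0.6549, -0.1704], [0.6662, -0.3617], [0.5233, -0.3598], [0.5126, -0.1739]] [[0.6665, -0.3495], [0.4969, -0.4107], [0.5035, -0.1769], [0.6568, -0.1399]]
```

View pics/crop.png

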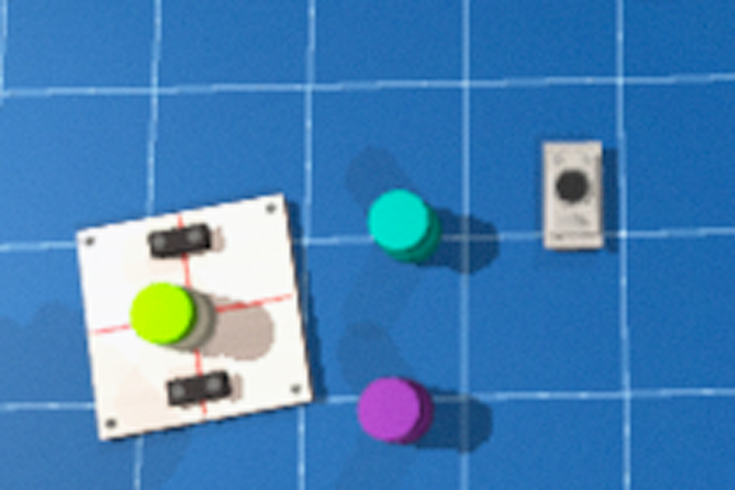

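The crop confirms it: the bright green cap is the one between the black stops on the white plate, and turquoise and purple stand apart on the mat. I bring the wrist camera over the stage and then over the hull for stereo.

arm_command --pt "0.386 -0.44 0 0.28" --pt "0.386 -0.44 0 0.28" --pt "0.386 -0.44 0 0.28" --pt "0.386 -0.44 0 0.28" --pt "0.386 -0.44 0 0.28" --pt "0.386 -0.44 0 0.28" --pt "0.386 -0.44 0 0.28" --pt "0.386 -0.44 0 0.28"

```text
time: 0.82
tool_pos: [0.4421, 0.268, 0.2051]
ee_rot: [-3.14, 0.0, -3.024]
wrist_force: [0.7, 0.3, -0.0]
width: 0.0941
finger_force: 0.0
```

```bash
python3 - <<'E'
from h import *
import pickle
o=robot.get_obs();im=robot.snapshot('wrist');cv2.imwrite('pics/w1.png',im[:,:,::-1]);pickle.dump((o,im),open('w1.pkl','wb'));print(o['tool_pos'],o['ee_rot'],o['qvel'].max() if hasattr(o['qvel'],'max') else o['qvel'])
E
```

```text
[0.44208076 0.26800622 0.20505272] [-3.13988189e+00  2.02173858e-04 -3.02422336e+00] 0.08720513577650327
```

arm_command --pt "0.1 -0.26 0 0" --pt "0.1 -0.26 0 0" --pt "0.1 -0.26 0 0" --pt "0.1 -0.26 0 0" --pt "0.1 -0.26 0 0" --pt "0.1 -0.26 0 0"

```text
time: 1.37
tool_pos: [0.4898, 0.1413, 0.2051]
ee_rot: [3.141, -0.001, -3.023]
wrist_force: [-0.3, -0.2, -0.5]
width: 0.0941
finger_force: 0.0
```

```bash
python3 - <<'E'
from h import *
import pickle
o=robot.get_obs();im=robot.snapshot('wrist');cv2.imwrite('pics/w2.png',im[:,:,::-1]);pickle.dump((o,im),open('w2.pkl','wb'));print(o['tool_pos'],o['ee_rot'],o['time'])
E
```

```text
[0.48984859 0.14126651 0.20510001] [ 3.14069509e+00 -1.01117509e-03 -3.02260403e+00] 1.3667
```

View pics/w1.png

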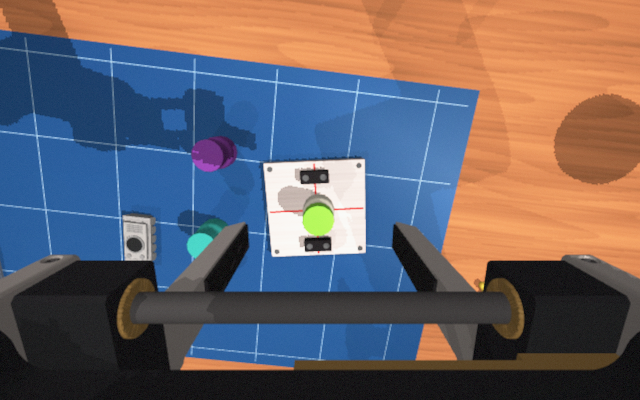

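View pics/w2.png

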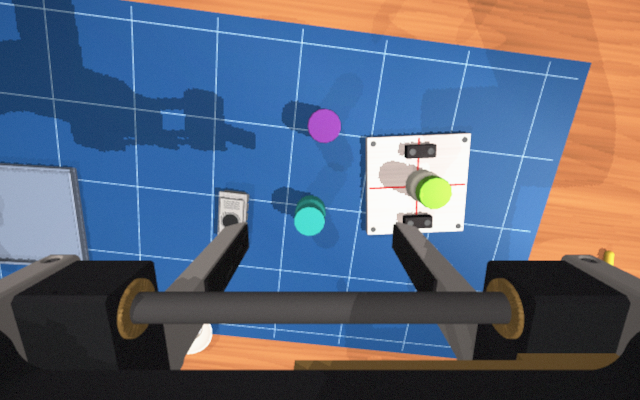

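w1 shows the stage with the plate centred near (317,208), stops at (314,176) and (317,244), the green cap at (318,220), and the hull at (138,237), partly near a finger. w2 shows the plate at (418,185), stops at (421,151) and (417,221), the green cap at (434,193), and the hull at (233,212). I now measure the jar and stage by stereo.

```bash
cat > m.py <<'E'
from h import *
import pickle
def stage(im,box):
    m=mask(im,(0,0,120),(180,60,255),box)
    c=cv2.convexHull(big(cv2.morphologyEx(m,cv2.MORPH_OPEN,np.ones((3,3))))[0])
    q=cv2.approxPolyN(c,4).reshape(-1,2).astype(float)
    return q[np.argsort(np.arctan2(*(q-q.mean(0)).T[::-1]))]
def stops(im,box):
    m=mask(im,(0,0,0),(180,255,65),box);m=cv2.morphologyEx(m,cv2.MORPH_CLOSE,np.ones((5,5)))
    r=sorted([cv2.minAreaRect(c) for c in big(m,2)],key=lambda r:r[0][1]);return np.array([x[0] for x in r])
E
python3 - <<'E'
from m import *
np.set_printoptions(precision=4,suppress=True)
(o1,a),(o2,b)=[pickle.load(open(f'w{i}.pkl','rb')) for i in(1,2)]
c1,c2=cam('wrist',o1),cam('wrist',o2)
B1,B2=(255,145,375,265),(355,120,480,243)
g=[cv2.minEnclosingCircle(big(mask(i,(28,120,80),(50,255,255),B))[0]) for i,B in((a,B1),(b,B2))]
print(g);print('jar',tri(c1,g[0][0],c2,g[1][0]))
q1,q2=stage(a,B1),stage(b,B2);print(q1,q2)
t=tri(c1,q1,c2,q2);print('corners',t,t.mean(0));print(np.linalg.norm(np.diff(np.vstack([t,t[:1]])[:,:2],axis=0),axis=1))
p=plane(c1,q1,.012);print('plane1',p.mean(0),np.degrees(np.arctan2(*(np.roll(p,-1,0)-p)[:,1::-1].T)));p=plane(c2,q2,.012);print('plane2',p.mean(0),np.degrees(np.arctan2(*(np.roll(p,-1,0)-p)[:,1::-1].T)))
s1,s2=stops(a,B1),stops(b,B2);print(s1,s2);t=tri(c1,s1,c2,s2);print('stops',t,t.mean(0))
E
```

```text
[((317.54998779296875, 219.0), 16.367828369140625), ((433.0, 191.0), 17.46434783935547)]
jar [[0.4792 0.2681 0.0596 0.0011]]
[[262. 163.]
 [365. 158.]
 [365. 253.]
 [271. 257.]] [[365. 137.]
 [471. 132.]
 [461. 251.]
 [367. 234.]]
corners [[0.4303 0.1902 0.0076 0.0005]
 [0.4085 0.3203 0.0087 0.0003]
 [0.5561 0.3453 0.0009 0.0263]
 [0.5568 0.2122 0.0131 0.0014]] [0.4879 0.267  0.0076 0.0071]
[0.1319 0.1497 0.1331 0.1284]
plane1 [0.4832 0.2658 0.012 ] [  99.5194    8.8896  -80.5605 -170.6147]
plane2 [0.4901 0.266  0.012 ] [  99.4678    9.1423  -94.0188 -169.8255]
[[313.6887 176.3396]
 [317.4584 243.7523]] [[417.  221. ]
 [400.5 233.5]]
stops [[ 0.4611  0.247   0.1079  0.0811]
 [ 0.5682  0.2779 -0.0579  0.0134]] [0.5147 0.2625 0.025  0.0473]
```

arm_command --pt "-0.022 0.254 0 0.02" --pt "-0.022 0.254 0 0.02" --pt "-0.022 0.254 0 0.02" --pt "-0.022 0.254 0 0.02" --pt "-0.022 0.254 -0.08 0.02" --pt "-0.022 0.254 -0.16 0.02" --pt "-0.022 0.254 -0.24 0.02" --pt "-0.022 0.254 -0.24 0.02"

```text
time: 2.08
tool_pos: [0.4711, 0.267, 0.0753]
ee_rot: [-3.137, -0.019, -2.976]
wrist_force: [-2.0, 0.0, -2.3]
width: 0.094
finger_force: 0.0
```

arm_command --pt "0 0 -0.04 0" --pt "0 0 -0.08 0" --pt "0 0 -0.112 0" --pt "0 0 -0.112 0"

```text
time: 2.42
tool_pos: [0.4771, 0.2686, 0.0281]
ee_rot: [-3.141, -0.004, -2.978]
wrist_force: [-0.8, -1.1, -0.2]
width: 0.0941
finger_force: 0.0
```

arm_command --pt "0 0 0 0" --pt "0 0 0 0" --pt "0 0 0 0" --pt "0 0 0 0" --pt "0 0 0 0" --pt "0 0 0 0" --claw 1

```text
time: 2.92
tool_pos: [0.4794, 0.2686, 0.0303]
ee_rot: [3.141, 0.001, -2.979]
wrist_force: [-0.2, -0.4, -0.5]
width: 0.0574
finger_force: 0.0
```

arm_command --pt "0 0 0 0" --pt "0 0 0 0" --pt "0 0 0 0" --pt "0 0 0 0" --pt "0 0 0 0" --pt "0 0 0 0"

```text
time: 3.42
tool_pos: [0.479, 0.2685, 0.0295]
ee_rot: [3.141, -0.0, -2.979]
wrist_force: [-0.8, -0.0, 1.1]
width: 0.0387
finger_force: 30.0
```

arm_command --pt "0 0 0.04 0" --pt "0 0 0.1 0" --pt "0 0 0.18 0" --pt "0 0 0.24 0" --pt "0 0 0.24 0"

```text
time: 3.83
tool_pos: [0.4828, 0.27, 0.1576]
ee_rot: [3.138, 0.014, -2.979]
wrist_force: [1.0, 0.5, 0.2]
width: 0.0388
finger_force: 30.0
```

```bash
python3 - <<'E'
from h import *
import pickle
o=robot.get_obs();im=robot.snapshot('wrist');T=robot.snapshot('top');cv2.imwrite('pics/w3.png',np.vstack([im,T])[:,:,::-1]);pickle.dump((o,im),open('w3.pkl','wb'));cv2.imwrite('pics/w3s.png',cv2.resize(np.vstack([im,T]),(480,600))[:,:,::-1]);print(o['tool_pos'],o['ee_rot'],o['width'],o['finger_force'])
E
```

```text
[0.48277537 0.26995529 0.1575683 ] [ 3.1383221   0.01363295 -2.97908219] 0.038842479279828604 29.99962708563544
```

View pics/w3s.png

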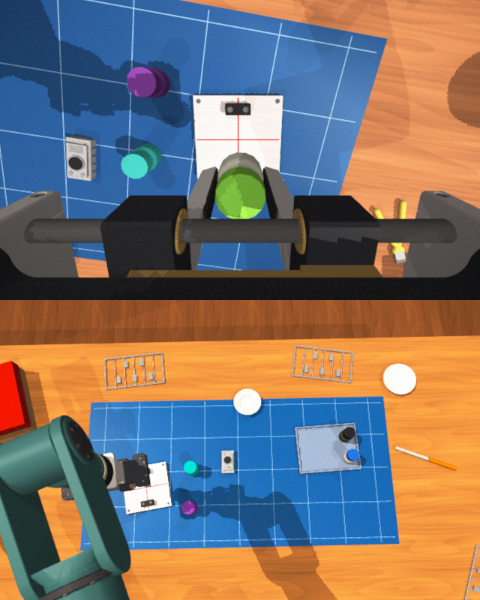

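The jar is held and clear, and the top view shows the tray unchanged. I carry it over the free half of the tray and look there.

arm_command --pt "0.02 -0.06 0 0" --pt "0.036 -0.14 0 0" --pt "0.052 -0.22 0 0" --pt "0.068 -0.3 0 0" --pt "0.084 -0.38 0 0" --pt "0.1 -0.46 0 0" --pt "0.116 -0.54 0 0" --pt "0.132 -0.62 0 0"

```text
time: 4.6
tool_pos: [0.5434, -0.0433, 0.1464]
ee_rot: [3.14, -0.005, -2.979]
wrist_force: [0.1, 0.0, -0.8]
width: 0.039
finger_force: 30.0
```

arm_command --pt "0.02 -0.08 0 0" --pt "0.04 -0.16 0 0" --pt "0.06 -0.24 0 0" --pt "0.08 -0.32 0 0" --pt "0.08 -0.355 0 0" --pt "0.08 -0.355 0 0" --pt "0.08 -0.355 0 0" --pt "0.08 -0.355 0 0"

```text
time: 5.27
tool_pos: [0.5841, -0.2178, 0.1473]
ee_rot: [3.138, -0.003, -2.979]
wrist_force: [0.2, -1.1, -1.4]
width: 0.0387
finger_force: 30.0
```

```bash
python3 - <<'E'
from h import *
import pickle
np.set_printoptions(precision=4,suppress=True)
o=robot.get_obs();im=robot.snapshot('wrist');cv2.imwrite('pics/w4.png',im[:,:,::-1]);pickle.dump((o,im),open('w4.pkl','wb'));print(o['tool_pos'],o['ee_rot'],o['width'],o['finger_force'],o['time'])
T=cv2.imread('pics/top0.png')[:,:,::-1].copy();S=cv2.imread('pics/scene0.png')[:,:,::-1].copy();ct,cs=cam('top'),cam('scene')
a,b=[big(mask(i,(100,170,90),(120,255,255),B))[0] for i,B in((T,(455,195,480,220)),(S,(230,95,252,112)))]
print('blue',tri(ct,cen(a),cs,cen(b)),cen(a),cen(b));print('black~',plane(ct,[463,179],.05))
E
```

```text
[ 0.5841 -0.2178  0.1473] [ 3.1385 -0.003  -2.9786] 0.03871037609094453 29.999753687297925 5.2667
blue [[ 0.557  -0.3206  0.0586  0.0026]] (470.25915750915743, 206.05494505494505) (240.46938775510205, 102.41043083900227)
black~ [[ 0.6188 -0.314   0.05  ]]
```

View pics/w4.png

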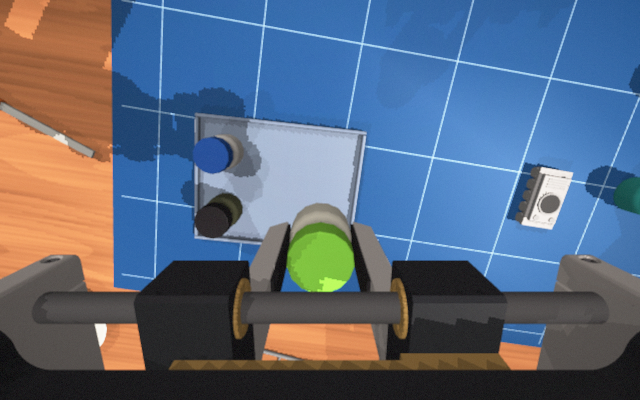

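w4 shows the tray's robot-side corners at (196,115) and (366,130), the left far corner at (195,239), the blue cap at (211,154) and the black at (213,217). w2 shows the corner matching (366,130) at about (75,168). I check the height and position of the tray.

```bash
python3 - <<'E'
from h import *
import pickle
np.set_printoptions(precision=4,suppress=True)
(o2,b),(o4,d)=[pickle.load(open(f'w{i}.pkl','rb')) for i in(2,4)]
c2,c4=cam('wrist',o2),cam('wrist',o4)
print(tri(c4,[366,130],c2,[75,168]))
A,B,C=plane(c4,[[366,130],[196,115],[195,239]],.012);print(A,B,C,np.linalg.norm(A-B),np.linalg.norm(C-B))
ey=(A-B)/np.linalg.norm(A-B);ex=np.array([ey[1],-ey[0],0])
for P in (A+ex*.07-ey*.09,):print('centre',P,'yaw',np.degrees(np.arctan2(ex[1],ex[0])),'target',P+ey*.043,'tcp in tray',(o4['tool_pos']-P)@np.c_[ex,ey])
E
```

```text
[[ 0.5139 -0.1796  0.0018  0.0013]]
[ 0.5133 -0.1814  0.012 ] [ 0.5269 -0.357   0.012 ] [ 0.664  -0.3499  0.012 ] 0.1761230801673449 0.13728441553597406
centre [ 0.5901 -0.2657  0.012 ] yaw 4.429537290071334 target [ 0.5867 -0.2228  0.012 ] tcp in tray [-0.0022  0.0483]
```

The tray is where expected: sides measure 176 and 137 mm, and the TCP is at (−2, +48) mm in the tray frame. Lower to the floor.

arm_command --pt "0 0 -0.06 0" --pt "0 0 -0.12 0" --pt "0 0 -0.17 0" --pt "0 0 -0.21 0" --pt "0 0 -0.23 0" --pt "0 0 -0.24 0" --pt "0 0 -0.247 0" --pt "0 0 -0.247 0"

```text
time: 5.98
tool_pos: [0.5855, -0.2187, 0.0266]
ee_rot: [-3.141, 0.001, -2.978]
wrist_force: [-1.0, 0.4, -1.4]
width: 0.0385
finger_force: 30.0
```

arm_command --pt "0 0 -0.002 0" --pt "0 0 -0.004 0" --pt "0 0 -0.006 0" --pt "0 0 -0.008 0" --pt "0 0 -0.008 0" --pt "0 0 -0.008 0"

```text
time: 6.48
tool_pos: [0.585, -0.2192, 0.0221]
ee_rot: [3.142, 0.0, -2.979]
wrist_force: [-0.3, -0.0, -1.3]
width: 0.0389
finger_force: 30.0
```

arm_command --pt "0 0 -0.001 0" --pt "0 0 -0.002 0" --pt "0 0 -0.003 0" --pt "0 0 -0.003 0" --pt "0 0 -0.003 0"

```text
time: 6.9
tool_pos: [0.5852, -0.2192, 0.0215]
ee_rot: [-3.141, 0.001, -2.979]
wrist_force: [-3.5, 0.9, 5.2]
width: 0.0384
finger_force: 30.0
```

Contact with the floor (+5 N). Release partly open.

arm_command --pt "0 0 0 0" --pt "0 0 0 0" --pt "0 0 0 0" --pt "0 0 0 0" --pt "0 0 0 0" --claw 0.38

```text
time: 7.32
tool_pos: [0.5849, -0.219, 0.02]
ee_rot: [3.141, -0.0, -2.979]
wrist_force: [-0.0, 0.1, 0.3]
width: 0.058
finger_force: 0.0
```

arm_command --pt "0 0 0.04 0" --pt "0 0 0.1 0" --pt "0 0 0.17 0" --pt "0 0 0.24 0" --pt "0 0 0.31 0" --pt "0 0 0.36 0" --pt "0 0 0.36 0" --pt "0 0 0.36 0"

```text
time: 7.98
tool_pos: [0.586, -0.2195, 0.2027]
ee_rot: [-3.139, 0.004, -2.979]
wrist_force: [-0.2, 0.1, 0.7]
width: 0.0583
finger_force: 0.0
```

arm_command --pt "-0.19 0.45 0 -0.077" --pt "-0.19 0.45 0 -0.077" --pt "-0.19 0.45 0 -0.077" --pt "-0.19 0.45 0 -0.077" --pt "-0.19 0.45 0 -0.077" --pt "-0.19 0.45 0 -0.077" --pt "-0.19 0.45 0 -0.077" --pt "-0.19 0.45 0 -0.077" --claw 0

```text
time: 8.65
tool_pos: [0.4886, 0.0074, 0.1984]
ee_rot: [3.142, -0.003, -3.137]
wrist_force: [0.1, -0.1, -0.5]
width: 0.0941
finger_force: 0.0
```

```bash
python3 - <<'E'
from h import *
import pickle
o=robot.get_obs();im=robot.snapshot('wrist');cv2.imwrite('pics/w5.png',im[:,:,::-1]);pickle.dump((o,im),open('w5.pkl','wb'));print(o['tool_pos'],o['ee_rot'],o['time'])
E
```

```text
[0.48856118 0.00736556 0.19835433] [ 3.14150355 -0.00328439 -3.13693082] 8.65
```

arm_command --pt "0 0.13 0 0" --pt "0 0.13 0 0" --pt "0 0.13 0 0" --pt "0 0.13 0 0" --pt "0 0.13 0 0"

```text
time: 9.12
tool_pos: [0.4903, 0.0694, 0.1995]
ee_rot: [-3.141, -0.002, 3.141]
wrist_force: [0.1, -0.2, 0.1]
width: 0.0942
finger_force: 0.0
```

```bash
python3 - <<'E'
from h import *
import pickle
o=robot.get_obs();im=robot.snapshot('wrist');cv2.imwrite('pics/w6.png',im[:,:,::-1]);pickle.dump((o,im),open('w6.pkl','wb'));print(o['tool_pos'],o['ee_rot'],o['time'])
a=cv2.imread('pics/w5.png');T=robot.snapshot('top')[:,:,::-1];cv2.imwrite('pics/t6.png',T)
cv2.imwrite('pics/c6.png',np.hstack([cv2.resize(np.vstack([a,im[:,:,::-1]]),(480,600)),cv2.resize(T[140:260,370:500],(320,300)).repeat(2,0)[::1][:600]]))
E
```

```text
[0.49027763 0.06941729 0.19947524] [-3.14061177e+00 -1.72708240e-03  3.14127811e+00] 9.1167
```

View pics/c6.png

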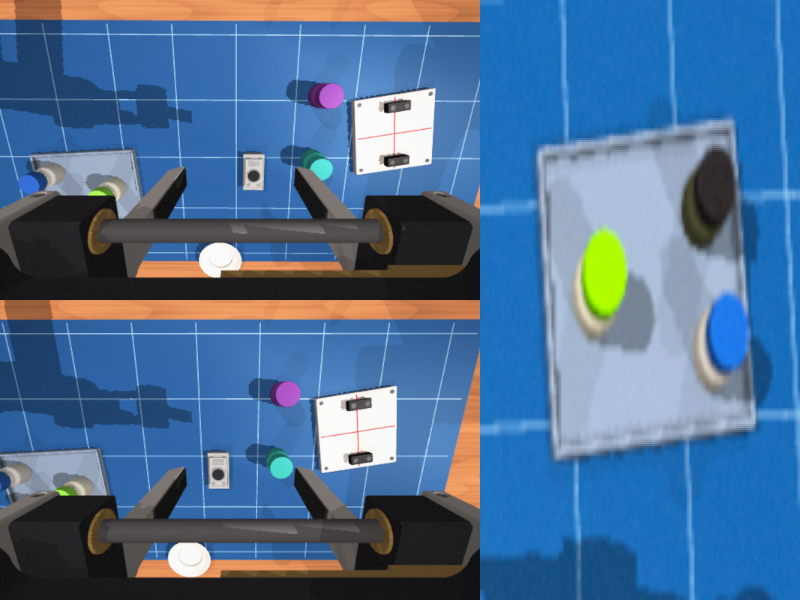

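The green jar stands in the tray (top crop) with the black and blue jars in place. The hull is at about (338,229) in w5 and (291,227) in w6, and the stage's red cross is at about (476,181) in w6. I measure the hull.

```bash
cat >> m.py <<'E'
def hullrect(im,box):
    m=mask(im,(0,0,0),(180,95,255),box);m=cv2.morphologyEx(m,cv2.MORPH_CLOSE,np.ones((3,3)))
    return big(m)[0]
E
python3 - <<'E'
from m import *
np.set_printoptions(precision=4,suppress=True)
(o5,a),(o6,b)=[pickle.load(open(f'w{i}.pkl','rb')) for i in(5,6)]
c5,c6=cam('wrist',o5),cam('wrist',o6);R_=[]
for im,c,B in((a,c5,(312,190,366,262)),(b,c6,(266,190,318,262))):
    k=hullrect(im,B);r=cv2.minAreaRect(k);R_.append(r[0]);P=cv2.boxPoints(r);print(np.round(P,1).tolist(),cv2.boundingRect(k))
    for z in(0,.014):
        w=plane(c,P,z);print(z,w[:,:2].round(4).tolist(),'c',w.mean(0)[:2],'sides',np.linalg.norm(w-np.roll(w,-1,0),axis=1)[:2])
print('tri',tri(c5,R_[0],c6,R_[1]))
# turret opening
t=[]
for im,B in((a,(320,215,358,250)),(b,(274,215,310,250))):
    m=mask(im,(0,0,0),(180,255,75),B);k=big(m)[0];e=cv2.fitEllipse(k);t.append(e[0]);print(e)
print('turret',tri(c5,t[0],c6,t[1]))
E
```

```text
[[324.0, 253.0], [324.0, 203.0], [352.0, 203.0], [352.0, 253.0]] (324, 203, 29, 51)
0 [[0.5929, 0.0124], [0.5208, 0.0118], [0.5206, 0.049], [0.5927, 0.0513]] c [0.5568 0.0311] sides [0.0721 0.0372]
0.014 [[0.5864, 0.0121], [0.517, 0.0116], [0.5168, 0.0475], [0.5862, 0.0496]] c [0.5516 0.0302] sides [0.0694 0.0359]
[[276.0, 202.0], [305.0, 202.0], [305.0, 251.0], [276.0, 251.0]] (276, 202, 30, 50)
0 [[0.5218, 0.0095], [0.5218, 0.0481], [0.5925, 0.0472], [0.5925, 0.0068]] c [0.5572 0.0279] sides [0.0387 0.0707]
0.014 [[0.518, 0.0117], [0.518, 0.0489], [0.5861, 0.048], [0.5861, 0.0091]] c [0.5521 0.0294] sides [0.0372 0.0681]
tri [[0.5496 0.0299 0.0181 0.0005]]
((337.8056945800781, 234.36729431152344), (12.971410751342773, 13.93066120147705), 83.8775863647461)
((290.455322265625, 232.3446044921875), (13.145068168640137, 13.873204231262207), 109.374267578125)
turret [[0.5576 0.0298 0.0192 0.0002]]
```

Hull centre ≈ (0.5537, 0.030). Sides measure 69 x 36 mm, yaw ≈ 0, top about 18–19 mm by stereo, all in line with the given sizes. Grasp it across its width.

arm_command --pt "0.128 -0.082 -0.04 0" --pt "0.128 -0.082 -0.1 0" --pt "0.128 -0.082 -0.16 0" --pt "0.128 -0.082 -0.22 0" --pt "0.128 -0.082 -0.28 0" --pt "0.128 -0.082 -0.28 0" --pt "0.128 -0.082 -0.28 0"

```text
time: 9.8
tool_pos: [0.5526, 0.0289, 0.0587]
ee_rot: [3.142, -0.005, 3.141]
wrist_force: [-0.6, -0.2, -0.0]
width: 0.0939
finger_force: 0.0
```

arm_command --pt "0 0 -0.03 0" --pt "0 0 -0.06 0" --pt "0 0 -0.085 0" --pt "0 0 -0.1 0" --pt "0 0 -0.107 0" --pt "0 0 -0.107 0" --pt "0 0 -0.107 0"

```text
time: 10.38
tool_pos: [0.5547, 0.0299, 0.0079]
ee_rot: [3.142, 0.001, -3.14]
wrist_force: [1.5, 0.1, -0.6]
width: 0.0941
finger_force: 0.0
```

arm_command --pt "0 0 -0.003 0" --pt "0 0 -0.005 0" --pt "0 0 -0.005 0"

```text
time: 10.63
tool_pos: [0.5543, 0.0299, 0.0048]
ee_rot: [3.142, 0.001, -3.14]
wrist_force: [0.0, 0.2, 0.7]
width: 0.094
finger_force: 0.0
```

arm_command --pt "0 0 -0.002 0" --pt "0 0 -0.002 0" --pt "0 0 -0.002 0" --pt "0 0 -0.002 0" --pt "0 0 -0.002 0" --pt "0 0 -0.002 0" --pt "0 0 -0.002 0" --pt "0 0 -0.002 0" --claw 1

```text
time: 11.3
tool_pos: [0.554, 0.0299, 0.0035]
ee_rot: [3.141, 0.0, -3.14]
wrist_force: [-0.6, 0.2, 0.1]
width: 0.0443
finger_force: 0.0
```

arm_command --pt "0 0 0 0" --pt "0 0 0 0" --pt "0 0 0 0" --pt "0 0 0 0" --pt "0 0 0 0" --pt "0 0 0 0"

```text
time: 11.8
tool_pos: [0.554, 0.0299, 0.0035]
ee_rot: [3.141, 0.0, -3.14]
wrist_force: [-0.8, 0.3, -1.3]
width: 0.0358
finger_force: 30.0
```

The hull is gripped at 35.8 mm. I lift it and hover beside the stage, so the cross falls on nearly the same pixels as the hull did; calibration biases then cancel.

arm_command --pt "0 0 0.03 0" --pt "0 0 0.09 0" --pt "0 0 0.17 0" --pt "0 0 0.25 0" --pt "0 0 0.33 0" --pt "0 0 0.39 0" --pt "0 0 0.39 0"

```text
time: 12.38
tool_pos: [0.5577, 0.0297, 0.2076]
ee_rot: [-3.141, 0.015, -3.14]
wrist_force: [0.5, 1.2, 0.1]
width: 0.0356
finger_force: 30.0
```

arm_command --pt "-0.272 0.426 0 0" --pt "-0.272 0.426 0 0" --pt "-0.272 0.426 0 0" --pt "-0.272 0.426 0 0" --pt "-0.272 0.426 0 0" --pt "-0.272 0.426 0 0" --pt "-0.272 0.426 0 0" --pt "-0.272 0.426 0 0"

```text
time: 13.05
tool_pos: [0.4164, 0.2445, 0.1978]
ee_rot: [-3.141, -0.001, -3.136]
wrist_force: [-0.1, 0.3, -0.9]
width: 0.0356
finger_force: 30.0
```

arm_command --pt "0 0 0 0" --pt "0 0 0 0" --pt "0 0 0 0"

```text
time: 13.3
tool_pos: [0.4188, 0.2417, 0.1981]
ee_rot: [-3.141, -0.0, 3.14]
wrist_force: [-0.4, -0.2, -0.1]
width: 0.0354
finger_force: 30.0
```

```bash
python3 - <<'E'
from h import *
import pickle
o=robot.get_obs();im=robot.snapshot('wrist');cv2.imwrite('pics/w7.png',im[:,:,::-1]);pickle.dump((o,im),open('w7.pkl','wb'));print(o['tool_pos'],o['ee_rot'],o['time'])
E
```

```text
[0.41881883 0.24165862 0.19810998] [-3.14105573e+00 -4.20585416e-04  3.14038770e+00] 13.3
```

View pics/w7.png

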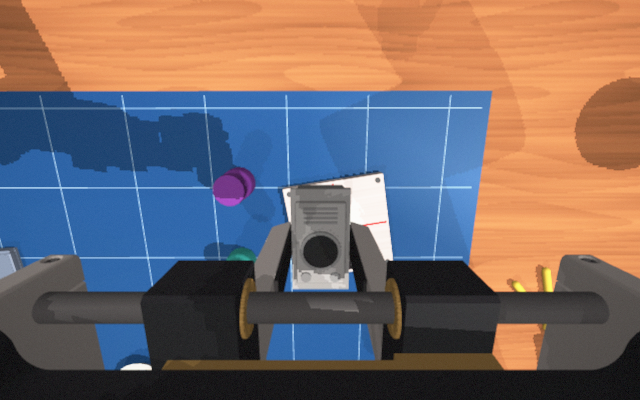

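w7 shows the held hull at (320,235), level and square in the fingers, hiding the cross. I view the stage from either side of it instead.

arm_command --pt "0 -0.16 0 0" --pt "0 -0.16 0 0" --pt "0 -0.16 0 0" --pt "0 -0.16 0 0" --pt "0 -0.16 0 0" --pt "0 -0.16 0 0"

```text
time: 13.85
tool_pos: [0.4183, 0.1633, 0.1985]
ee_rot: [3.141, -0.0, -3.14]
wrist_force: [-0.0, -0.3, -0.8]
width: 0.0359
finger_force: 30.0
```

```bash
python3 - <<'E'
from h import *
import pickle
o=robot.get_obs();im=robot.snapshot('wrist');cv2.imwrite('pics/w8.png',im[:,:,::-1]);pickle.dump((o,im),open('w8.pkl','wb'));print(o['tool_pos'],o['ee_rot'],o['time'])
E
```

```text
[0.41826725 0.16332121 0.19852753] [ 3.14097435e+00 -2.39079805e-06 -3.14036486e+00] 13.85
```

arm_command --pt "0 0.36 0 0" --pt "0 0.36 0 0" --pt "0 0.36 0 0" --pt "0 0.36 0 0" --pt "0 0.36 0 0" --pt "0 0.36 0 0" --pt "0 0.36 0 0" --pt "0 0.36 0 0"

```text
time: 14.57
tool_pos: [0.4179, 0.3422, 0.1983]
ee_rot: [-3.141, -0.0, -3.14]
wrist_force: [-0.0, -0.2, -0.3]
width: 0.0356
finger_force: 30.0
```

```bash
cat >> m.py <<'E'
def redpts(im,c):
    "world xy of red line pixels on z=.012 near the stage, within the white plate"
    m=mask(im,(0,60,90),(8,255,255))|mask(im,(170,60,90),(180,255,255))
    p=np.argwhere(m>0)[:,::-1];w=plane(c,p,.012)
    k=(np.hypot(w[:,0]-.483,w[:,1]-.266)<.06);return p[k],w[k,:2]
def cross(im,c):
    p,w=redpts(im,c);ctr=np.array([.483,.266]);a=np.radians(8)
    for _ in range(8):
        e=np.array([np.cos(a),np.sin(a)]);n=np.array([-e[1],e[0]]);q=w-ctr
        A,B=abs(q@n)<.004,abs(q@e)<.004
        A,B=A&~B,B&~A
        la=cv2.fitLine(w[A].astype(np.float32),cv2.DIST_HUBER,0,.01,.01).ravel();lb=cv2.fitLine(w[B].astype(np.float32),cv2.DIST_HUBER,0,.01,.01).ravel()
        s=np.linalg.solve(np.c_[la[:2],-lb[:2]],lb[2:]-la[2:]);ctr=la[2:]+la[:2]*s[0]
        a=np.arctan(la[1]/la[0])
    return ctr,np.degrees(a),np.degrees(np.arctan(-lb[0]/lb[1])),A.sum(),B.sum()
E
python3 - <<'E'
from m import *
np.set_printoptions(precision=4,suppress=True)
o=robot.get_obs();im=robot.snapshot('wrist');cv2.imwrite('pics/w9.png',im[:,:,::-1]);pickle.dump((o,im),open('w9.pkl','wb'));print(o['tool_pos'],o['ee_rot'],o['time'])
X={}
for i in(5,6,8,9):
    o,im=pickle.load(open(f'w{i}.pkl','rb'));c=cam('wrist',o)
    try: r=cross(im,c)
    except Exception as e: print(i,e,len(redpts(im,c)[0]));continue
    P=np.array([*r[0],.012]);q=np.linalg.inv(c['T'])@np.r_[P,1];px=[c['cx']+c['f']*q[0]/-q[2],c['cy']-c['f']*q[1]/-q[2]]
    X[i]=(c,px);print(i,r,np.round(px,1))
for a,b in((5,6),(8,9),(5,8),(5,9),(6,9)):
    if a in X and b in X: print(a,b,tri(X[a][0],X[a][1],X[b][0],X[b][1]))
E
```

```text
[0.4179 0.3422 0.1983] [-3.1405 -0.0003 -3.1404] 14.5667
5 (array([0.4835, 0.265 ], dtype=float32), np.float32(9.13909), np.float32(9.366503), np.int64(108), np.int64(115)) [525.3 177.9]
6 (array([0.4834, 0.2654], dtype=float32), np.float32(9.223343), np.float32(9.367491), np.int64(95), np.int64(117)) [476.5 175.1]
8 (array([0.4832, 0.2657], dtype=float32), np.float32(9.352816), np.float32(9.508365), np.int64(81), np.int64(89)) [398.3 228.9]
9 (array([0.4832, 0.2665], dtype=float32), np.float32(9.55638), np.float32(9.203779), np.int64(73), np.int64(76)) [263.5 229. ]
5 6 [[0.4839 0.2667 0.0095 0.0001]]
8 9 [[0.4838 0.2661 0.0104 0.    ]]
5 8 [[0.4838 0.2661 0.0104 0.    ]]
5 9 [[0.4838 0.2661 0.0104 0.    ]]
6 9 [[0.4837 0.2662 0.0106 0.0001]]
```

Cross at (0.4835, 0.266), height ≈ 10.5–12 mm, stage yaw 9.35°, agreeing over four views. One check of the held hull's offset along its length from the TCP.

```bash
python3 - <<'E'
from m import *
np.set_printoptions(precision=4,suppress=True)
for i in (7,8,9):
    o,im=pickle.load(open(f'w{i}.pkl','rb'));c=cam('wrist',o)
    g=cv2.GaussianBlur(im,(3,3),0).astype(int)
    col=g[165:310,306:336].mean(1).round().astype(int)
    d=np.abs(np.diff(col,axis=0)).sum(1);k=[j+165.5 for j in np.argsort(d)[::-1][:14]];print(i,sorted(k))
    for r,z in((185,-.0035),(288,.0105)):
        print(r,plane(c,[320,r],o['tool_pos'][2]+z)[0]-o['tool_pos'])
E
```

```text
7 [np.float64(180.5), np.float64(181.5), np.float64(182.5), np.float64(184.5), np.float64(185.5), np.float64(188.5), np.float64(266.5), np.float64(267.5), np.float64(273.5), np.float64(287.5), np.float64(288.5), np.float64(289.5), np.float64(290.5), np.float64(291.5)]
185 [-0.0329 -0.0008 -0.0035]
288 [ 0.0314 -0.0008  0.0105]
8 [np.float64(184.5), np.float64(187.5), np.float64(188.5), np.float64(235.5), np.float64(236.5), np.float64(265.5), np.float64(266.5), np.float64(267.5), np.float64(272.5), np.float64(287.5), np.float64(288.5), np.float64(289.5), np.float64(290.5), np.float64(291.5)]
185 [-0.0329 -0.0009 -0.0035]
288 [ 0.0314 -0.0008  0.0105]
9 [np.float64(184.5), np.float64(188.5), np.float64(235.5), np.float64(265.5), np.float64(266.5), np.float64(267.5), np.float64(269.5), np.float64(273.5), np.float64(274.5), np.float64(287.5), np.float64(288.5), np.float64(289.5), np.float64(290.5), np.float64(291.5)]
185 [-0.0329 -0.0009 -0.0035]
288 [ 0.0314 -0.0008  0.0105]
```

The hull ends are at −33 and +32 mm from the TCP, so it is centred in the grip. Align over the cross and check before lowering between the stops.

arm_command --pt "0.1316 -0.1524 0 0.0775" --pt "0.1316 -0.1524 0 0.0775" --pt "0.1316 -0.1524 0 0.0775" --pt "0.1316 -0.1524 -0.07 0.0775" --pt "0.1316 -0.1524 -0.14 0.0775" --pt "0.1316 -0.1524 -0.21 0.0775" --pt "0.1316 -0.1524 -0.29 0.0775" --pt "0.1316 -0.1524 -0.29 0.0775"

```text
time: 15.28
tool_pos: [0.4777, 0.2622, 0.0447]
ee_rot: [-3.137, -0.017, -2.981]
wrist_force: [-1.6, -0.1, -1.5]
width: 0.0352
finger_force: 30.0
```

arm_command --pt "0 0 0 0" --pt "0 0 0 0" --pt "0 0 0 0" --pt "0 0 0 0"

```text
time: 15.62
tool_pos: [0.4861, 0.2675, 0.0572]
ee_rot: [3.14, 0.006, -2.978]
wrist_force: [0.7, 0.6, -0.3]
width: 0.0356
finger_force: 30.0
```

arm_command --pt "0 0 0 0" --pt "0 0 0 0" --pt "0 0 0 0" --pt "0 0 0 0" --pt "0 0 0 0" --pt "0 0 0 0"

```text
time: 16.12
tool_pos: [0.4837, 0.2668, 0.0534]
ee_rot: [3.142, -0.0, -2.978]
wrist_force: [1.0, -0.8, -0.4]
width: 0.0354
finger_force: 30.0
```

arm_command --pt "0 -0.001 -0.012 0" --pt "0 -0.001 -0.024 0" --pt "0 -0.001 -0.036 0" --pt "0 -0.001 -0.048 0" --pt "0 -0.001 -0.058 0" --pt "0 -0.001 -0.066 0" --pt "0 -0.001 -0.07 0" --pt "0 -0.001 -0.07 0"

```text
time: 16.78
tool_pos: [0.4834, 0.266, 0.0177]
ee_rot: [-3.141, -0.001, -2.978]
wrist_force: [-0.6, -0.7, 0.0]
width: 0.0355
finger_force: 30.0
```

arm_command --pt "0 0 -0.001 0" --pt "0 0 -0.002 0" --pt "0 0 -0.003 0" --pt "0 0 -0.004 0" --pt "0 0 -0.004 0" --pt "0 0 -0.004 0"

```text
time: 17.28
tool_pos: [0.4839, 0.2663, 0.0166]
ee_rot: [3.141, 0.0, -2.978]
wrist_force: [0.5, 0.5, -0.3]
width: 0.036
finger_force: 30.0
```

arm_command --pt "0 0 -0.001 0" --pt "0 0 -0.002 0" --pt "0 0 -0.003 0" --pt "0 0 -0.003 0" --pt "0 0 -0.003 0"

```text
time: 17.7
tool_pos: [0.4839, 0.2663, 0.0155]
ee_rot: [3.141, 0.0, -2.978]
wrist_force: [-2.0, -0.0, 2.5]
width: 0.0353
finger_force: 30.0
```

Contact at the expected height (+2.5 N). Release by opening, then lift.

arm_command --pt "0 0 0 0" --pt "0 0 0 0" --pt "0 0 0 0" --pt "0 0 0 0" --pt "0 0 0 0" --pt "0 0 0 0" --claw 0.2

```text
time: 18.2
tool_pos: [0.4838, 0.2662, 0.0148]
ee_rot: [3.142, -0.0, -2.978]
wrist_force: [1.1, -0.2, -0.3]
width: 0.0722
finger_force: 0.0
```

arm_command --pt "0 0 0.03 0" --pt "0 0 0.08 0" --pt "0 0 0.14 0" --pt "0 0 0.2 0" --pt "0 0 0.27 0" --pt "0 0 0.34 0" --pt "-0.06 0 0.366 0" --pt "-0.12 0 0.366 0"

```text
time: 18.87
tool_pos: [0.4261, 0.2671, 0.203]
ee_rot: [3.139, 0.009, -2.98]
wrist_force: [0.6, 0.6, 1.0]
width: 0.0752
finger_force: 0.0
```

arm_command --pt "0 0 0 0" --pt "0 0 0 0" --pt "0 0 0 0" --pt "0 0 0 0"

```text
time: 19.2
tool_pos: [0.4244, 0.2661, 0.1973]
ee_rot: [-3.141, -0.001, -2.978]
wrist_force: [-0.5, 0.8, -0.3]
width: 0.0751
finger_force: 0.0
```

```bash
python3 - <<'E'
from m import *
np.set_printoptions(precision=4,suppress=True)
o=robot.get_obs();im=robot.snapshot('wrist');T=robot.snapshot('top');print(o['tool_pos'],o['ee_rot'],o['time'])
pickle.dump((o,im),open('w10.pkl','wb'));cv2.imwrite('pics/w10.png',np.hstack([cv2.resize(im[110:310,220:420],(400,400),interpolation=cv2.INTER_CUBIC),cv2.resize(T[90:250,280:500],(400,400))])[:,:,::-1])
E
```

```text
[0.4244 0.2661 0.1973] [-3.1413 -0.0007 -2.9785] 19.2
```

View pics/w10.png

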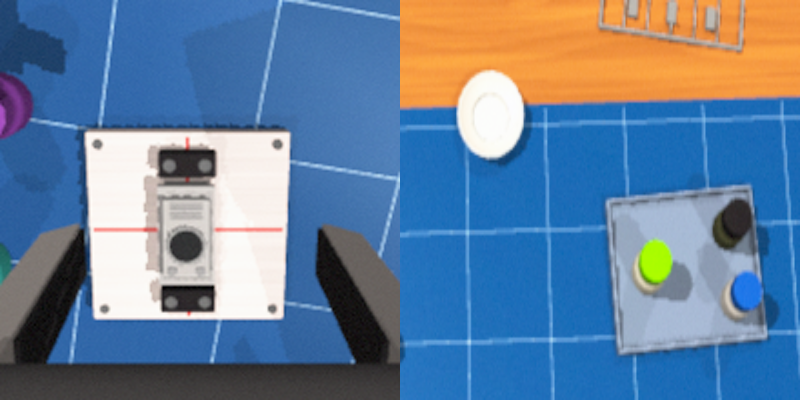

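The view shows the hull flat and square between the stops on the red line. In the top crop the jar and the black and blue jars stand in the tray, and the dish is untouched. Quick check of the centring by rays along the stop line.

```bash
python3 - <<'E'
from m import *
np.set_printoptions(precision=4,suppress=True,linewidth=150)
o,im=pickle.load(open('w10.pkl','rb'));c=cam('wrist',o)
print([(r+190,int(v)) for r,v in enumerate(im[190:262,304:322].mean((1,2)))])
e=np.array([np.cos(np.radians(9.35)),np.sin(np.radians(9.35))])
def s(r,z): return float((plane(c,[313,r],z)[0,:2]-[.4835,.266])@e)
for r,z in((199,.024),(201,.024),(204,.012),(207,.012),(208,.026),(249,.026),(251,.026),(252,.024),(254,.024)):print(r,z,round(s(r,z),4))
# lateral: hull side edges at a middle row
print([(k+290,int(v)) for k,v in enumerate(im[212:218,290:336].mean((0,2)))])
n=np.array([-e[1],e[0]])
for u in(299,300,301,326,327):print(u,round(float((plane(c,[u,215],.026)[0,:2]-[.4835,.266])@n),4))
t=cv2.imread('pics/top0.png');T=robot.snapshot('top')
for lo,hi,B in(((100,170,90),(120,255,255),(455,195,480,220)),((0,0,120),(180,70,255),(305,112,355,160)),((0,0,0),(180,255,50),(450,165,477,195))):
    print(np.subtract(cen(big(mask(T,lo,hi,B))[0]),cen(big(mask(t[:,:,::-1].copy(),lo,hi,B))[0])))
E
```

```text
[(190, 62), (191, 71), (192, 73), (193, 72), (194, 69), (195, 60), (196, 50), (197, 43), (198, 71), (199, 120), (200, 111), (201, 79), (202, 106), (203, 182), (204, 213), (205, 210), (206, 204), (207, 180), (208, 135), (209, 133), (210, 194), (211, 198), (212, 188), (213, 185), (214, 182), (215, 201), (216, 186), (217, 188), (218, 185), (219, 192), (220, 210), (221, 213), (222, 207), (223, 188), (224, 177), (225, 154), (226, 116), (227, 97), (228, 84), (229, 75), (230, 69), (231, 64), (232, 62), (233, 62), (234, 64), (235, 68), (236, 74), (237, 83), (238, 97), (239, 119), (240, 156), (241, 187), (242, 205), (243, 197), (244, 190), (245, 195), (246, 197), (247, 205), (248, 194), (249, 195), (250, 208), (251, 211), (252, 143), (253, 16), (254, 19), (255, 33), (256, 41), (257, 42), (258, 54), (259, 67), (260, 75), (261, 75)]
199 0.024 -0.0377
201 0.024 -0.0352
204 0.012 -0.0279
207 0.012 -0.0239
208 0.026 -0.0267
249 0.026 0.0283
251 0.026 0.031
252 0.024 0.0334
254 0.024 0.0362
[(290, 248), (291, 239), (292, 206), (293, 200), (294, 190), (295, 191), (296, 191), (297, 190), (298, 180), (299, 154), (300, 147), (301, 179), (302, 211), (303, 212), (304, 204), (305, 189), (306, 184), (307, 184), (308, 184), (309, 186), (310, 186), (311, 184), (312, 184), (313, 187), (314, 187), (315, 186), (316, 185), (317, 186), (318, 187), (319, 188), (320, 192), (321, 205), (322, 215), (323, 215), (324, 198), (325, 176), (326, 203), (327, 226), (328, 234), (329, 234), (330, 238), (331, 244), (332, 247), (333, 248), (334, 249), (335, 249)]
299 -0.0176
300 -0.0164
301 -0.0151
326 0.0161
327 0.0173
[ 0.0504 -0.0102]
[-0.0821 -0.0611]
[ 0.4729 -0.357 ]
```

The hull's ends lie at about −33.5 and +32.7 mm along the stops' line, its sides are symmetric to about 1 mm, and the bystanders have not moved. Hand in.

```bash
python3 -c "
from bench import robot
print(robot.close_job())"
```

```text
the job is handed in; nothing more can be done
None
```

The job is handed in at about 19 s of the 64 s allowed: the green-capped jar stands upright in the tray, and by camera the hull lies flat and square between the stops, within about 1 mm of the red cross. The other jars and the dish have not moved; no verdict came back on hand-in.

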